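# Open the squat lead-acid cell

## Task

Two black lead-acid cells are clamped on the bench, each closed by the same grey screw cap with an upright finger bar. Unscrew the cap of the squat cell counter-clockwise, a bit less than a quarter turn, until its bar lies about along the cell and the threads are free; lift it away and set it down flat, bar up, in the empty tin tray. Leave the tall cell's cap where it is.

Things in the scene. Friction and masses are not known exactly. Their poses are not given: they have to be found in the camera images.
- cap_grip (a point): Grey screw cap (60 g) of the squat cell: disc 56 mm across, 19 thick, under an upright finger bar 48 long (x), 14 thick (y: pinch here), 34 high (z). Point: middle of the bar, 24 mm over the disc, 10 below the bar's top, 43 over the cap's underside. Turns easily; free after 65 to 120 degrees counter-clockwise from above (aim for 80, one grasp), then lifts straight up; a stop blocks clockwise.
- neck (a point): Centre of the top of the squat cell's neck (18 mm high, mid-cell), hidden in the cap, 113 mm over the bench, 28 below cap_grip. Cell: black box 150 (x) x 90 x 95 mm high, clamped fast in a grey cradle 164 x 104; x along it, z up. Screwed home, the bar lies 70 (+-5) degrees clockwise of x; unscrewed, about along x. The cap has 2 mm of play; turning needs no lift (threaded, it can rise 4 mm).
- tall_cap_grip (a point): The same point of the identical cap on the other cell, which is tall and narrow (90 by 80 mm, 150 mm high, likewise clamped; its cap's bar tops out 206 mm over the bench: carry things round or over it). Not to be disturbed.
- empty_tray_floor (a point): Centre of the inner floor of the empty tin tray (3 mm above the bench). The tray is loose, 350 g, 140 mm long (x) by 120 mm wide (y) outside, 20 mm high, walls and floor 3 mm thick; z up. The other tray of the same size has a stamped insert with button cells.
Mind the look-alikes: they are no part of the job. Leave any green or pink look-alike of the part that bears cap_grip alone.

How it is judged:
On the way, in this order (a step that is already met when the one before it is completed fails the run):
1. the squat cell's cap, still on the neck, is turned until its bar lies within 20 degrees of the cell's length (angle between the x axis of cap_grip and the x axis of neck, either way round below 0.35 rad and horizontal distance between cap_grip and neck below 0.01 m and z of cap_grip in the frame of neck below 0.038 m), for 0.05 s.
2. the cap is lifted clear of the neck (z of cap_grip in the frame of neck above 0.05 m), for 0.05 s.
At the end, for the whole second after the job is handed in: The squat cell's cap, unscrewed and lifted off, lies released and flat (within about 10 degrees, bar up) on the floor of the empty tin tray, its centre within 60 mm of the tray's; the tall cell's cap is within 20 mm of where it was (horizontal distance between cap_grip and empty_tray_floor below 0.06 m and z of cap_grip in the frame of empty_tray_floor between 0.03 and 0.055 m and angle between cap_grip's own z axis and vertical below 0.17 rad and distance of tall_cap_grip from where it was at the start of the episode below 0.02 m); the robot touches nothing.
It fails at once if the tall cell's cap is moved by more than 20 mm (distance of tall_cap_grip from where it was at the start of the episode above 0.02 m).
It also fails if it takes over 48 s, if anything falls off the work surface, if the arm or the gripper's body presses on something with over 40 N, if the wrist force passes 120 N, or if a joint passes its speed limit or range.

## Robot

A 7-joint arm with a two-finger parallel gripper is mounted at the origin on the work surface. World frame = base frame: x ahead of the robot, y to its left, z up, the work surface at z = 0. Lengths are in m, angles in rad, forces in N, time in s.
With the tool pointing down it reaches from about 0.35 to 0.775 m from the base axis. Payload 3.1 kg.
Tool frame: the origin (TCP) lies midway between the tips of the shut fingers; the grasp point (between the pads) lies 19 mm behind it; z points along the fingers, y is the direction in which the jaws open and shut (so a half turn about z gives the same grasp; the last joint's range is limited). The gripper opens to 85 mm and grips with 20 to 120 N. Pads are 22 mm wide; open, the fingers measure 114 mm over their backs; the gripper's body (76 mm by 85 mm) begins 54 mm behind the grasp point. The pads swing forward as they close: fully open they stand 13 mm farther back than shut.
Start: joints at [-1.156, 0.311, 0.014, 1.512, -0.004, 1.319, -0.027], TCP at [0.243, 0.494, 0.231] pointing down, gripper open.
Joint ranges: [-2.7, 2.7], [-0.3, 1.91], [-1.27, 1.3], [0.12, 2.57], [-1.44, 4.58], [0.2, 2.03], [-3.05, 3.05]. Speed limits (rad/s): [2.79, 2.79, 3.14, 3.14, 3.14, 3.14, 3.14].

## Interface

Orientations are given as a rotation vector (axis times angle).
In Python, from cell import * gives the robot as it stands.
- The arm moves only by the tool apply_moves, never from a script. Its argument "commands" is a list of rows, each a list of 5 numbers: the shift along the tool's x, y, z in mm, then the turn about the tool's z in rad, then the opening, from 0 (shut) to 1 (fully open). A call has 1 to 10 rows; each row is the pose to reach, as a shift and turn from the pose measured when the call began, along the tool's axes at that moment; what a row does not reach only later rows make up. A row lasts 1/10 s, in which the tool goes at most 50 mm and 8.59 degrees, less where a joint would pass 70% of its speed; a pose out of reach is approached as far as the arm can. A call with a gripper value outside its range is refused whole. The fingers move at their own pace and stop on an object; "squeeze" is the grip in N (left out, the last holds). Time passes only in rows, so rows that repeat a pose let the fingers close. It gives the time, the measured TCP pose, the force and the opening at its end, in the units of the state.
- state(): the state, without advancing time (a new reading comes with each control period).
- capture(name): name is "side" or "top"; returns the picture (480x640x3 uint8, red, green, blue); there is no depth.
- camera_model(name): a dict with "fx", "fy", "cx", "cy" (pixels), "eye" and "attitude" of the camera in the world. Camera axes: x right, y down, z forward; pixel columns grow to the right and rows downward; lengths in m; the calibration is good to about 2 mm. A picture is of the moment at which its call begins. camera_model takes no time and is no camera call.
- close_job(): hands the job in, once; it reports no verdict.
The state is a dict: "time_s": time; "q": joint angles; "qd": joint speeds; "joint_torque": joint torques, N m; "tool_pos": TCP position; "orientation": TCP orientation; "ft_force": force on the tool from outside, world axes, zero at the start; "torque": the same for the moment, N m; "width": finger opening in m.
Only numpy, scipy, OpenCV 4.12 (cv2) and the standard library are available. Lean on these libraries where they do the work, as an engineer would, in place of code of your own. Each camera call takes 0.05 s, during which the arm holds its last target. There are 200 camera calls.

## Working session

There is one attempt and no reset: what is moved stays moved. The work goes in short steps, Python scripts to look and compute and a tool call to move; the robot and the scene stay as the last step left them, time stands still between calls to the robot, and variables do not carry over. Pictures are saved under pics/ and viewed, about 8 in all and at most 12, crops included, and the job is handed in when it is done.

Besides the shell and the picture viewer there is one more tool, called as name([rows], argument=value, ...), one row to a line, values as JSON. apply_moves: Moves the arm, as the interface text tells. Its arguments: {"type":"object","properties":{"commands":{"type":"array"},"squeeze":{"type":"number"}},"required":["commands"]}

```bash
mkdir -p pics; python3 - <<'E'
from cell import *
import cv2
for n in("top","side"):
    im=capture(n); cv2.imwrite(f"pics/{n}0.png",im[:,:,::-1]); print(n,camera_model(n))
print(state())
E
```

```text
top {'fx': 547.3122031262295, 'fy': 547.3122031262295, 'cx': 326.4208526623904, 'cy': 238.40222779152273, 'eye': array([0.3701167 , 0.04253564, 1.47844455]), 'attitude': array([-2.14475229,  2.19134196, -0.05908144])}
side {'fx': 563.8437252499072, 'fy': 563.8437252499072, 'cx': 326.32303633867826, 'cy': 232.1557306772486, 'eye': array([-0.14079929,  0.97558516,  1.07666918]), 'attitude': array([-0.74407468,  2.55191579, -1.15495856])}
{'time_s': 0.1, 'q': array([-1.15570131,  0.31165102,  0.01400085,  1.51287183, -0.00439708,
        1.31920848, -0.02714128]), 'qd': array([-1.44353888e-03, -8.40292310e-04, -1.39121386e-03, -3.34948699e-03,
        1.04176044e-03,  1.29010248e-03, -2.94937347e-05]), 'joint_torque': array([ 5.22486916e-04, -3.80855763e+01,  1.46662644e-01, -2.31240535e+01,
        1.24245640e-02,  8.12735612e-03,  1.57969032e-05]), 'tool_pos': array([0.24229846, 0.49303423, 0.23033685]), 'orientation': array([-0.71102545, -3.05967577,  0.00325506]), 'ft_force': array([-0.11697921,  0.49181952, -0.60965489]), 'torque': array([ 0.03923965, -0.01300607,  0.03366178]), 'width': 0.08505629959133591}
```

View pics/top0.png

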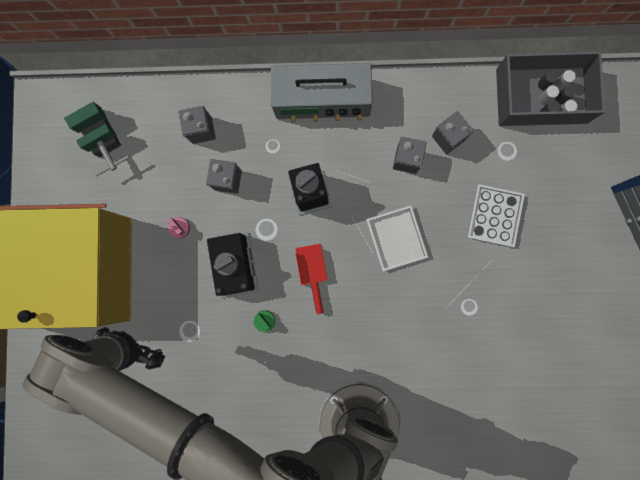

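View pics/side0.png

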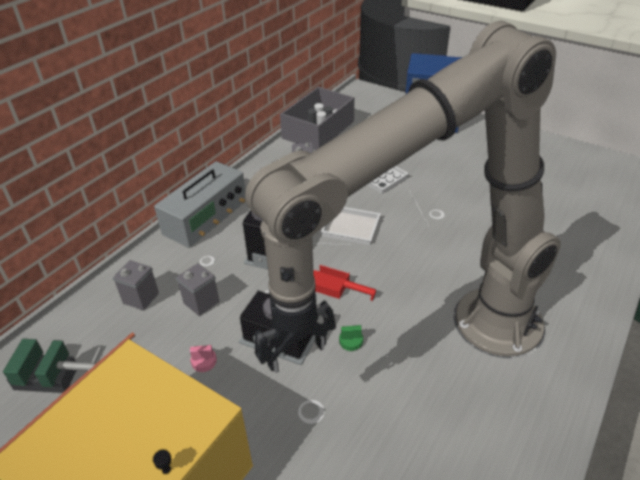

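The top view shows two candidates. The cell at (231,265) has a 60x38 px footprint, which fits the squat 150x90. The cell at (308,187) is about 35 px, so it's the tall one. The empty tray is at (398,239), and the tray at (497,216) holds button cells. The green (264,321) and pink (178,228) caps are decoys. Next I'll confirm this in a crop and measure.

```bash
cat > h.py <<'E'
import numpy as np,cv2
from cell import *
from scipy.spatial.transform import Rotation as R
def ray(n,p):
    m=camera_model(n); p=np.atleast_2d(p).astype(float)
    d=np.c_[(p[:,0]-m["cx"])/m["fx"],(p[:,1]-m["cy"])/m["fy"],np.ones(len(p))]
    return m["eye"],R.from_rotvec(m["attitude"]).apply(d)
def onz(n,p,z):
    e,d=ray(n,p); return e+d*((z-e[2])/d[:,2])[:,None]
def rect(n,mask,z):
    c=max(cv2.findContours(mask,cv2.RETR_EXTERNAL,cv2.CHAIN_APPROX_NONE)[0],key=cv2.contourArea)[:,0]
    w=onz(n,c,z)[:,:2]; r=cv2.minAreaRect((w*1000).astype(np.float32))
    return r,cv2.boxPoints(r)
E
python3 - <<'E'
from h import *
im=cv2.imread("pics/top0.png")
c=cv2.resize(im[140:310,190:350],None,fx=3.5,fy=3.5,interpolation=cv2.INTER_CUBIC); cv2.imwrite("pics/c1.png",c)
g=cv2.cvtColor(im,cv2.COLOR_BGR2GRAY)
def sub(m,x0,y0,x1,y1):
    o=np.zeros_like(m);o[y0:y1,x0:x1]=m[y0:y1,x0:x1];return o
dark=((g<45)*255).astype(np.uint8)
print("squat top",rect("top",sub(dark,200,225,260,305),.095))
print("tall",rect("top",sub(dark,280,155,335,215),.15))
tr=((g>165)*255).astype(np.uint8)
print("tray",rect("top",sub(tr,355,195,440,280),.02))
print("cap approx",onz("top",[[226,263]],.137),"tall cap",onz("top",[[307,181]],.19))
E
```

```text
squat top (((422.22064208984375, 321.9465026855469), (147.54591369628906, 98.47976684570312), 9.18066692352295), array([[341.53656, 358.7853 ],
       [357.24884, 261.56705],
       [502.90472, 285.1077 ],
       [487.19244, 382.32596]], dtype=float32))
tall (((604.47265625, 116.66787719726562), (105.50921630859375, 78.15472412109375), 13.9763822555542), array([[543.8418  , 141.84697 ],
       [562.7179  ,  66.006   ],
       [665.1035  ,  91.488785],
       [646.2274  , 167.32976 ]], dtype=float32))
tray (((485.1534118652344, -108.02733612060547), (145.00250244140625, 124.64772033691406), 15.98099136352539), array([[ 398.2952  ,  -68.07304 ],
       [ 432.613   , -187.9035  ],
       [ 572.0116  , -147.98163 ],
       [ 537.69385 ,  -28.151169]], dtype=float32))
cap approx [[0.42300685 0.324431   0.137     ]] tall cap [[0.61226213 0.11804446 0.19      ]]
```

View pics/c1.png

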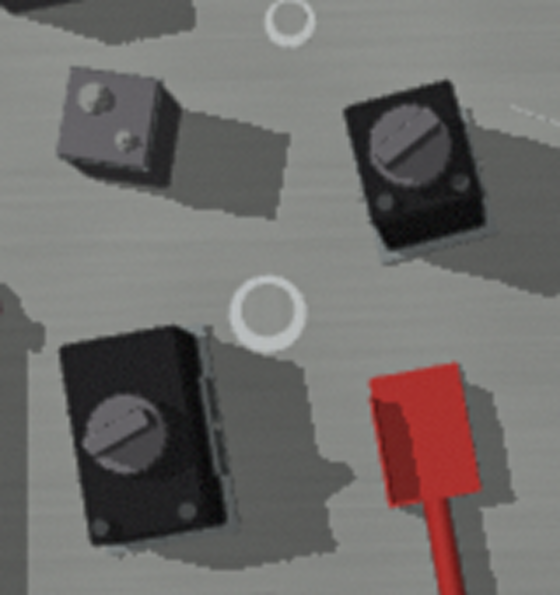

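The crop confirms the target. The squat cell's cap is at crop (125,433), full (226,264), with its bar tilted about 70° off the cell's length. The tall cell's cap is at crop (410,145), full (307,181). Next I'll refine the cap centre and bar angle.

```bash
python3 - <<'E'
from h import *
im=cv2.imread("pics/top0.png")
x0,y0=205,240; g=cv2.cvtColor(im,cv2.COLOR_BGR2GRAY)[y0:290,x0:250]
S=8
G=cv2.resize(g,None,fx=S,fy=S,interpolation=cv2.INTER_CUBIC)
m=((G>55)*255).astype(np.uint8)
cs=cv2.findContours(m,cv2.RETR_EXTERNAL,cv2.CHAIN_APPROX_NONE)[0]
k=[c for c in cs if cv2.pointPolygonTest(c,(20.7*S,23*S),False)>=0][0]
up=lambda p:(np.array(p,float)+.5)/S-.5+[x0,y0]
w=onz("top",up(k[:,0]),.117)[:,:2]*1000
print("disc ellipse",cv2.fitEllipse(w.astype(np.float32)),cv2.minEnclosingCircle(w.astype(np.float32)))
# bar: brighter top face
for t in (100,110,120,130):
    b=cv2.bitwise_and(m,((G>t)*255).astype(np.uint8)); 
    n,l,s,c=cv2.connectedComponentsWithStats(b); print(t,[(s[i,4]/S**2,up(c[i]).round(1)) for i in range(1,n) if s[i,4]>300])
cv2.imwrite("pics/c2.png",G)
s=state(); r=R.from_rotvec(s["orientation"]).as_matrix(); print("tool axes",r.round(3), np.degrees(np.arctan2(r[1,0],r[0,0])))
E
```

```text
disc ellipse ((422.7578430175781, 330.9275817871094), (56.72527313232422, 58.0113525390625), 18.036863327026367) ((422.2756042480469, 331.965087890625), 30.507108688354492)
100 [(np.float64(282.328125), array([207.8, 270.6])), (np.float64(61.71875), array([219.9, 260.6])), (np.float64(13.828125), array([228.3, 259.7])), (np.float64(6.578125), array([224.5, 261.3])), (np.float64(9.5625), array([222. , 272.5]))]
110 [(np.float64(274.640625), array([207.8, 270.8]))]
120 [(np.float64(265.546875), array([207.7, 271. ]))]
130 [(np.float64(254.046875), array([207.6, 271.2]))]
tool axes [[-0.898  0.441 -0.001]
 [ 0.441  0.898 -0.002]
 [-0.    -0.002 -1.   ]] 153.83494669368434
```

View pics/c2.png

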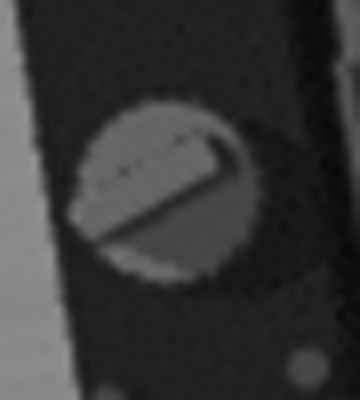

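Bar edges in the crop run (100,242)–(235,165), a yaw of about -61.5°, which matches 9°-70°. The bar top's centre is about (223,264), giving a cap at roughly (0.422, 0.329). I'll hover above it.

apply_moves([
  [-45,-14,0,0.12,1],
  [-90,-28,0,0.24,1],
  [-135,-42,0,0.36,1],
  [-180,-56,0,0.48,1],
  [-234,-68,0,0.616,1],
  [-234,-68,10,0.616,0.7],
  [-234,-68,20,0.616,0.6],
  [-234,-68,30,0.616,0.6],
  [-234,-68,30,0.616,0.6],
  [-234,-68,30,0.616,0.6],
], squeeze=30)

```text
time_s: 1.1
tool_pos: [0.4207, 0.3301, 0.1999]
orientation: [-1.6, -2.703, 0.005]
ft_force: [0.3, 0.1, 0.3]
width: 0.0509
```

```bash
python3 - <<'E'
from h import *
im=capture("side")[:,:,::-1]; cv2.imwrite("pics/s2.png",cv2.resize(im[230:400,200:400],None,fx=3.5,fy=3.5,interpolation=cv2.INTER_CUBIC))
s=state(); r=R.from_rotvec(s["orientation"]).as_matrix(); print(s["tool_pos"],r.round(3),s["q"].round(2),s["width"],s["time_s"])
m=camera_model("side"); A=R.from_rotvec(m["attitude"])
for p in ([.422,.329,.151],[.422,.329,.141],s["tool_pos"]):
    c=A.inv().apply(np.array(p)-m["eye"]); print(c[0]/c[2]*m["fx"]+m["cx"],c[1]/c[2]*m["fy"]+m["cy"])
E
```

```text
[0.42121764 0.33007306 0.2004905 ] [[-0.48   0.877 -0.001]
 [ 0.877  0.48  -0.002]
 [-0.001 -0.002 -1.   ]] [-0.88  0.3   0.23  1.61 -0.07  1.24 -0.13] 0.05134086408095501 1.15
275.1845770177705 295.53868475943545
275.4998917332887 298.5903362153935
273.56606558746114 280.3936602949335
```

View pics/s2.png

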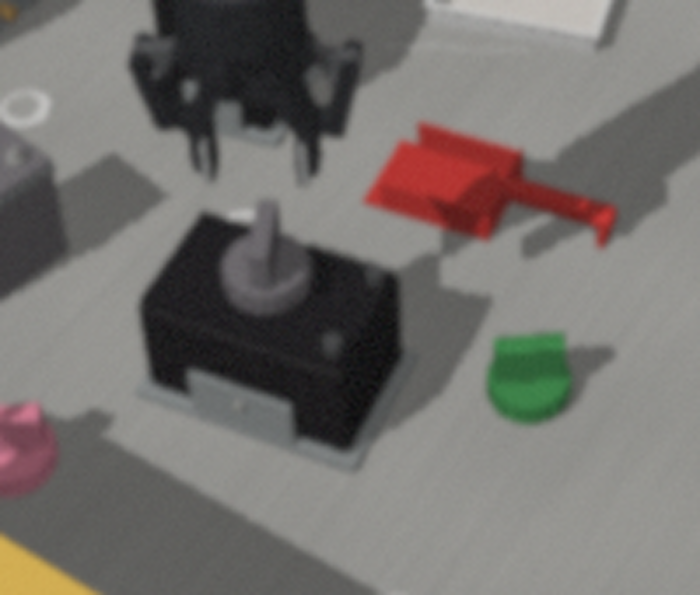

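The side view shows the jaws straddling the bar: tips at crop (207,178) and (303,180), bar at (266,205–250). It agrees with the prediction to within about 1 px. I'll descend and close.

apply_moves([
  [0,-1,25,0,0.6],
  [0,-1,50,0,0.6],
  [0,-1,66,0,0.6],
  [0,-1,75,0,0.6],
  [0,-1,75,0,0.4],
  [0,-1,75,0,0.2],
  [0,-1,75,0,0],
  [0,-1,75,0,0],
  [0,-1,75,0,0],
  [0,-1,75,0,0],
], squeeze=35)

```text
time_s: 2.15
tool_pos: [0.4212, 0.3303, 0.1269]
orientation: [1.601, 2.702, 0.002]
ft_force: [0.1, 0.5, 6.2]
width: 0.0134
```

apply_moves([
  [0,0,0,-0.14,0],
  [0,0,0,-0.28,0],
  [0,0,0,-0.42,0],
  [0,0,0,-0.56,0],
  [0,0,0,-0.7,0],
  [0,0,0,-0.84,0],
  [0,0,0,-0.98,0],
  [0,0,0,-1.12,0],
  [0,0,0,-1.26,0],
  [0,0,0,-1.33,0],
])

```text
time_s: 3.15
tool_pos: [0.4203, 0.3286, 0.1269]
orientation: [0.413, -3.113, 0.003]
ft_force: [-1.3, -2.0, 5.4]
width: 0.0134
```

```bash
python3 - <<'E'
from h import *
im=capture("side")[:,:,::-1]; cv2.imwrite("pics/s3.png",cv2.resize(im[230:400,200:400],None,fx=3.5,fy=3.5,interpolation=cv2.INTER_CUBIC))
s=state(); r=R.from_rotvec(s["orientation"]).as_matrix(); print(s["tool_pos"],np.degrees(np.arctan2(r[1,0],r[0,0])),s["ft_force"],s["torque"],s["width"])
E
```

```text
[0.42034758 0.32858578 0.1268756 ] -164.85358926192364 [-2.46216262 -3.24501063  5.08067017] [-0.69001023  0.52289407  0.06375191] 0.013673335282523043
```

View pics/s3.png

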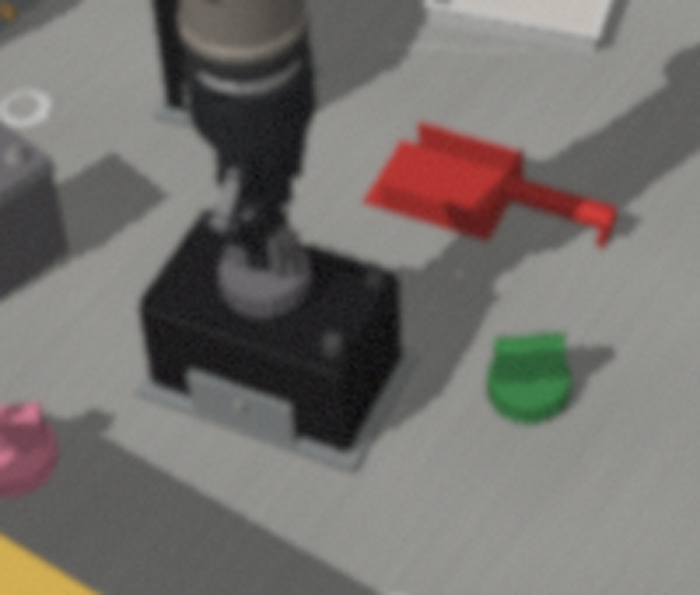

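The view shows the cap still seated, with the jaws holding the bar, now along the cell. It has turned 76.5°, to about 6° past the cell axis. A touch more turn, then lift.

apply_moves([
  [0,0,0,-0.05,0],
  [0,0,0,-0.05,0],
  [0,0,-3,-0.05,0],
  [0,0,-8,-0.05,0],
  [0,0,-16,-0.05,0],
  [0,0,-30,-0.05,0],
  [0,0,-55,-0.05,0],
  [0,0,-80,-0.05,0],
  [0,0,-105,-0.05,0],
  [0,0,-105,-0.05,0],
])

```text
time_s: 4.2
tool_pos: [0.4224, 0.3311, 0.2366]
orientation: [-0.491, 3.097, 0.005]
ft_force: [0.6, 0.3, -0.5]
width: 0.0132
```

```bash
python3 - <<'E'
from h import *
im=capture("side")[:,:,::-1]; cv2.imwrite("pics/s4.png",cv2.resize(im[150:400,200:450],None,fx=2.4,fy=2.4,interpolation=cv2.INTER_CUBIC))
s=state(); r=R.from_rotvec(s["orientation"]).as_matrix(); print(s["tool_pos"],np.degrees(np.arctan2(r[1,0],r[0,0])),s["ft_force"],s["width"],s["q"].round(2))
d=np.array([.485,-.108])-s["tool_pos"][:2]
print("to tray, tool axes mm",(r.T@np.r_[d,0]*1000).round(1), "via (.43,.1)",(r.T@np.r_[np.array([.43,.1])-s["tool_pos"][:2],0]*1000).round(1))
E
```

```text
[0.42144661 0.33018623 0.23422108] -161.98159029000175 [-0.45528478 -0.66768447 -1.02192184] 0.013423950986014411 [-0.67  0.28 -0.04  1.55  0.01  1.31  1.18]
to tray, tool axes mm [  75.1 -436.4   -0.5] via (.43,.1) [  63.1 -221.5   -0.3]
```

View pics/s4.png

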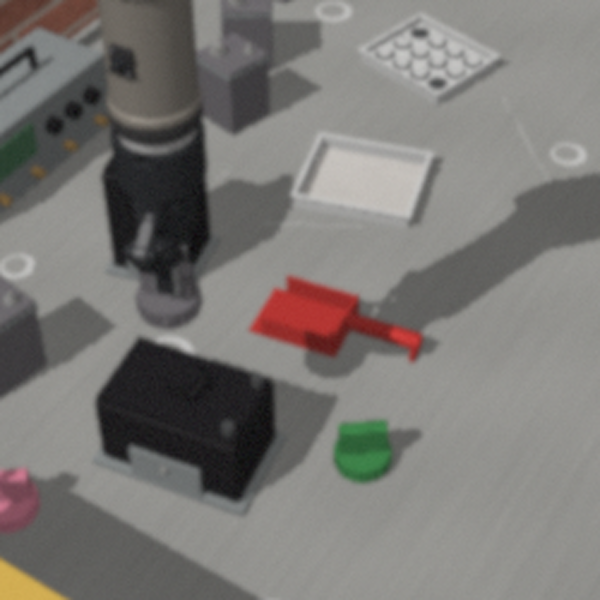

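The cap is lifted and level in the jaws at crop (168,300). The neck is bare, and the tray rim corners are at crop (322,133), (435,150), (412,222) and (293,197). Now I'll carry it round the near side of the tall cell.

apply_moves([
  [15,-40,0,0,0],
  [30,-85,0,0,0],
  [45,-130,0,0,0],
  [57,-175,0,0,0],
  [63,-221,0,0,0],
  [66,-265,0,0,0],
  [69,-310,0,0,0],
  [72,-355,0,0,0],
  [74,-400,0,0,0],
  [75,-436,0,0,0],
])

```text
time_s: 5.25
tool_pos: [0.4842, -0.1105, 0.2326]
orientation: [-0.488, 3.103, 0.001]
ft_force: [0.0, -0.8, -0.4]
width: 0.0132
```

```bash
python3 - <<'E'
from h import *
a=np.array([[322,133],[435,150],[412,222],[293,197]])/2.4+[200,150]
t=onz("side",a,.02)[:,:2]; print("tray side",t.round(3),t.mean(0))
s=state(); r=R.from_rotvec(s["orientation"]).as_matrix(); print(s["tool_pos"],s["width"],(r.T@np.r_[np.array([.485,-.108])-s["tool_pos"][:2],0]*1000).round(1))
E
```

```text
tray side [[ 0.57  -0.152]
 [ 0.434 -0.197]
 [ 0.393 -0.066]
 [ 0.534 -0.03 ]] [ 0.48302232 -0.11118577]
[ 0.48422875 -0.11046912  0.23260885] 0.013158458115278085 [-1.5  2.1  0. ]
```

The two views agree on the tray centre to within 3 mm. Contact with the floor should come at a TCP z of about 0.032.

apply_moves([
  [0,0,40,0,0],
  [0,0,80,0,0],
  [0,0,120,0,0],
  [0,0,150,0,0],
  [0,0,175,0,0],
  [0,0,188,0,0],
  [0,0,195,0,0],
  [0,0,198,0,0],
  [0,0,200,0,0],
  [0,0,200,0,0],
])

```text
time_s: 6.25
tool_pos: [0.4852, -0.1104, 0.0334]
orientation: [-0.488, 3.101, 0.0]
ft_force: [-0.2, 0.5, 0.7]
width: 0.0136
```

apply_moves([
  [0,0,1,0,0],
  [0,0,2,0,0],
  [0,0,2,0,0],
  [0,0,2,0,0],
])

```text
time_s: 6.65
tool_pos: [0.4858, -0.1106, 0.0319]
orientation: [-0.487, 3.1, -0.0]
ft_force: [0.6, 0.3, 1.4]
width: 0.0135
```

apply_moves([
  [0,0,1,0,0],
  [0,0,1,0,0.3],
  [0,0,1,0,0.4],
  [0,0,0,0,0.45],
  [0,0,0,0,0.45],
  [0,0,-20,0,0.45],
  [0,0,-50,0,0.45],
  [0,0,-90,0,0.45],
  [0,0,-130,0,0.45],
  [0,0,-130,0,0.45],
])

```text
time_s: 7.65
tool_pos: [0.4898, -0.1118, 0.1678]
orientation: [-0.485, 3.088, -0.006]
ft_force: [1.0, -0.1, 0.9]
width: 0.0383
```

```bash
python3 - <<'E'
from h import *
a=capture("side")[:,:,::-1][130:330,220:440]; b=capture("top")[:,:,::-1][140:310,200:440]
a=cv2.resize(a,(420,382),interpolation=cv2.INTER_CUBIC); b=cv2.resize(b,(380,269)); b=cv2.copyMakeBorder(b,0,113,0,0,0)
cv2.imwrite("pics/s5.png",np.hstack([a,b])); s=state(); print(s["tool_pos"],s["width"],s["ft_force"])
E
```

```text
[ 0.48599184 -0.11070529  0.1628462 ] 0.03810031387076136 [ 0.35736668 -0.05521171 -0.79182297]
```

View pics/s5.png

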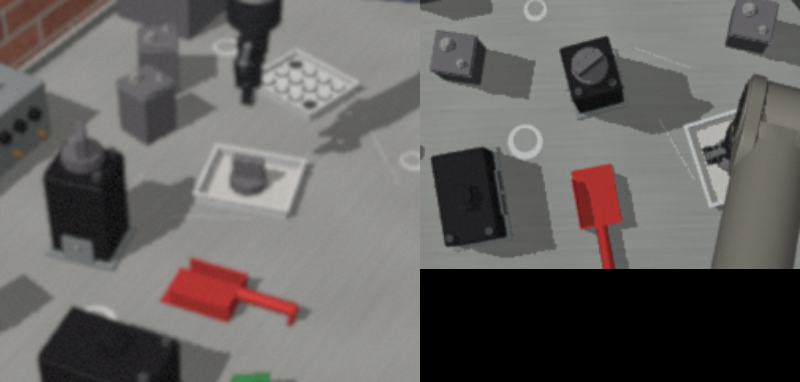

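The cap lies flat and bar up at the middle of the tray, at (248,176) in the left panel. The jaws are well clear at (248,95), and the tall cell's cap is in place. Handing in.

```bash
python3 -c "
from cell import *
print(close_job())"
```

```text
the job is handed in; nothing more can be done
None
```

The squat cell's cap is unscrewed, lifted off and set down flat, bar up, near the centre of the empty tin tray. The job is handed in at about 8 s of robot time. No verdict is reported, so success rests on my own checks.

- **Turn:** I measured 76.5° counter-clockwise before the lift and about 79° after it. At 76.5° the bar was about 6° past the cell's length, with the cap still seated on the neck.
- **Lift:** the cap came straight up and stayed level in the jaws. The picture after the lift showed the neck bare.
- **Placing:** two camera views put the tray centre within 3 mm of each other, and the cap was released within about 3 mm of it. The last side picture showed it flat and bar up, with the gripper clear about 13 cm above.
- **Tall cell:** its cap looks undisturbed in the last pictures, but I did not measure it again.
- **Forces:** wrist force readings at the end of each move stayed at or below about 6 N.

No check failed. The one disagreement was in the first estimate of the cap position, where the cell edge, disc and bar methods differed by about 5 mm. I used the middle value, and the grasp confirmed it: the jaws closed to 13.4 mm on the 14 mm bar.

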